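# Clamp the blue-lidded ingredient bin

### The job

The blue-lidded ingredient bin is filled and ready to go. Tip its steel wire loop over so that it hooks behind the keeper on the blue lid, then press its red lever down until it snaps over centre and stays fully down, clamping the lid. Leave the open latch of the grey-lidded bin as it is.

Things in the scene. Friction and masses are not known exactly. Their poses are not given: they have to be found in the camera images.
- blue_bin: White bin, blue lid, fixed; 180 (x) x 140 (y) mm. Origin: underside centre, on the table. Its -x side bears the latch, facing the robot within 21 deg. Bin frame, mm: lid top 121 high; keeper on the lid: 34 wide step 135 high, upright lip x -86 to -80, 150 high (all some 8 higher while unclamped, gasket springs the lid up). Bar clamped: behind the lip, x -75, y 0, z 140.
- blue_bar (a point): Middle of the loop's steel bar, 10 mm thick, 56 long along bin y, on two wires 83 mm long hinged on the lever (bin x -142, z 119). Starts near upright, bar about 200 mm high, over the lever. Stays where left near upright; tipped over 35 deg past upright toward the lid it falls by itself and lands behind the lip. A level push on the bar toward +x of the bin does it.
- blue_lever (a joint): Red lever, rad: 0 open, 1.5 closed, dead centre 1.29. Paddle 30 wide, 5 thick, 68 long from a hinge along y at bin x -125, z 105 mm, y 0. Open it slants up and away from the lid, end at x -167, z 155; closed it slants down, end at x -180, z 65, only the table beneath. Pressed straight down at x -158 (its top there 88 high when closed) it takes under 10 N, then snaps on to a firm stop.
- grey_bar (a point): Middle of the same loop's bar on the bystander, an identical white bin with a grey lid, whose latch stands open and must stay so. Either bin may be the left or the right one.

How it is judged:
By the outcome, as a careful person would: the job done as asked, in the order asked, and still so for the second after the job is handed in, with the robot touching nothing.
It also fails if it takes over 40 s, if anything falls off the work surface, if the arm or the gripper's body presses on something with over 40 N, if the wrist force passes 120 N, or if a joint passes its speed limit or range.

### The arm

A 6-joint arm with a two-finger parallel gripper is mounted at the origin on the work surface. World frame = base frame: x ahead of the robot, y to its left, z up, the work surface at z = 0. Lengths are in mm, angles in rad, forces in N, time in s.
With the tool pointing down it reaches from about 350 to 925 mm from the base axis. Payload 6.4 kg.
Tool frame: the origin (TCP) lies at the very end of the fingers, on their centre line; the grasp point (between the pads) lies 19 mm behind it (r.grip_depth is the distance from the TCP to the grasp point, in mm); z points along the fingers, y is the line along which they close (so a half turn about z gives the same grasp; the last joint's range is limited). The gripper opens to 94 mm and grips with 3 to 60 N. Pads are 16 mm wide; open, the fingers measure 119 mm over their backs; the gripper's body (75 mm by 177 mm) begins 78 mm behind the grasp point.
Start: joints at [0.964, 0.245, 1.558, -0, 1.339, -0.174], TCP at [272.618, 590.079, 205.455] pointing down, gripper open.
Joint ranges: [-3.13, 3.13], [-1.02, 2.26], [0.13, 2.54], [-0.95, 4.09], [0.21, 2.88], [-2.74, 2.74]. Speed limits (rad/s): [2.57, 2.57, 3.14, 3.14, 3.14, 3.14].

### API

Orientations are given as a 3x3 rotation matrix whose columns are the frame's x, y, z axes.
In Python, from bench import r, kin, optics, status gives the robot as it stands. Calls block until the motion is done:
- r.movep(position, orientation): joint-space move of the TCP to a pose.
- r.servo_line(position, feed=150, frame=None): straight line of the TCP; frame=None keeps the orientation; feed is the mean speed in mm/s.
- r.move_joints(angles): joint-space move.
- r.gripper_open() and r.clamp(grasp_force=None): open the fingers fully, or close them until they stop; grasp_force is the grip in N (None keeps the last).
- r.wait(seconds).
- kin.inverse_kinematics(position, orientation): joint angles nearest the present ones, or None.
- optics.snapshot(name): name is "scene" or "side" or "wrist"; returns the picture (384x512x3 uint8, red, green, blue); there is no depth.
- optics.camera_info(name): a dict with "fovy" (degrees; the focal length in pixels is half the picture's height over the tangent of half this angle, whatever the lens; pixels are square), "cx", "cy" (the principal point, pixels), "rvec" (rotation vector, rad) and "tvec" (3), from world to camera coordinates, as OpenCV has them; the wrist camera has in their place "mount" (4x4, takes a point from camera to tool coordinates, whose origin is the TCP and whose axes are the flange's). Camera axes: x right, y down, z forward; pixel columns grow to the right and rows downward; lengths in mm; the calibration is good to about 2 mm. The wrist camera is an equidistant fisheye: a pixel r from the principal point sees the ray r / f radians off the axis. A picture is of the moment at which its call begins: read the wrist's pose just before it. camera_info takes no time and is no camera call.
A pose or a line that the arm cannot do raises r.MotionError and nothing moves.
- r.close_job(): hands the job in; it is judged then, once.
Readings, each from a call of its own:
- status.read_time(): time.
- status.read_joint_positions(): joint angles.
- status.read_qd(): joint speeds.
- status.read_effort(): joint torques, N m.
- status.read_tool_pos(): TCP position.
- status.read_eef_rot(): TCP orientation.
- status.read_contact_force(): force on the tool from outside, world axes, zero at the start.
- status.read_torque(): the same for the moment, N m.
- status.read_grip_width(): finger opening in mm.
- status.read_grip_force(): force on a finger pad.
Only numpy, scipy, OpenCV 4.12 (cv2) and the standard library are available. Lean on these libraries where they do the work, as an engineer would, in place of code of your own. Each camera call takes 0.05 s, during which the arm holds its last target. There are 200 camera calls.

## Working session

There is one attempt and no reset: what is moved stays moved. The work goes in short steps, each a Python script; the robot and the scene stay as the last script left them, time stands still between calls to the robot, and variables do not carry over. Pictures are saved under pics/ and viewed, at most 10 in all, crops included, and the job is handed in when it is done.

```bash
ls; mkdir -p pics; python3 - <<'E'
from bench import r,kin,optics,status
import cv2,numpy as np
a=optics.snapshot("scene");b=optics.snapshot("side")
cv2.imwrite("pics/scene.png",a[...,::-1]);cv2.imwrite("pics/side.png",b[...,::-1])
for n in("scene","side","wrist"):print(n,optics.camera_info(n))
print(status.read_eef_rot(),status.read_time())
E
```

```text
pics
scene {'fovy': 56.15430313428221, 'cx': 257.8674795505922, 'cy': 193.89884481240233, 'rvec': array([ 2.29877367,  0.61891297, -0.23172747]), 'tvec': array([-484.60768699, -131.85454241, 1308.43403111])}
side {'fovy': 52.59230934104956, 'cx': 258.00192676635834, 'cy': 194.61706575728107, 'rvec': array([ 0.24677955, -2.82175807,  1.1417046 ]), 'tvec': array([577.15330227, 182.44513991, 869.89392355])}
wrist {'fovy': 65.70646984690485, 'cx': 256.16373047063587, 'cy': 189.86202258999043, 'mount': array([[-4.09508296e-04, -9.73955144e-01, -2.26740403e-01,
         6.56471375e+01],
       [ 9.99999553e-01, -5.92113685e-04,  7.37336856e-04,
         7.28877788e-01],
       [-8.52389120e-04, -2.26740000e-01,  9.73954951e-01,
        -1.79204920e+02],
       [ 0.00000000e+00,  0.00000000e+00,  0.00000000e+00,
         1.00000000e+00]])}
[[-9.07798820e-01  4.19404814e-01 -9.51027020e-04]
 [ 4.19405809e-01  9.07797736e-01 -1.42777905e-03]
 [ 2.64522769e-04 -1.69500239e-03 -9.99998528e-01]] 0.1
```

View pics/scene.png

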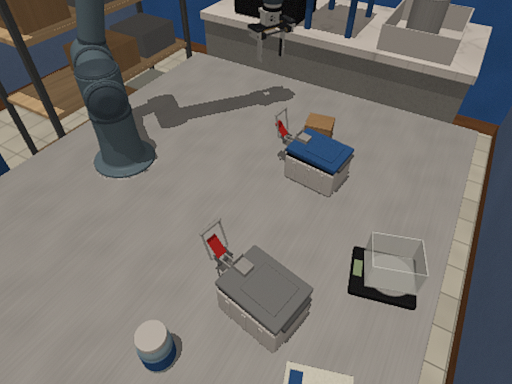

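View pics/side.png

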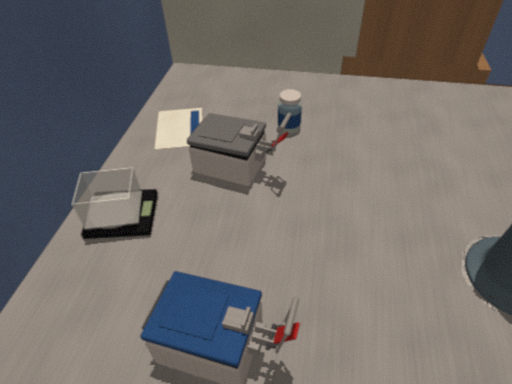

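```bash
python3 - <<'E'
import cv2,numpy as np
a=cv2.imread("pics/scene.png")[95:205,260:370];b=cv2.imread("pics/side.png")[264:384,140:310]
a=cv2.resize(a,None,fx=3.4,fy=3.4,interpolation=2);b=cv2.resize(b,None,fx=2.4,fy=2.4,interpolation=2)
c=np.zeros((380,790,3),np.uint8);c[:a.shape[0],:a.shape[1]]=a;c[:b.shape[0],380:380+b.shape[1]]=b
cv2.imwrite("pics/c.png",c)
E
```

```text
(no output)
```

View pics/c.png

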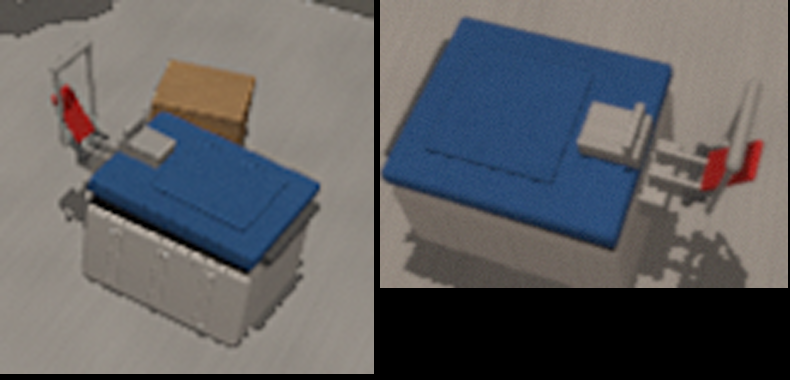

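```bash
cat > h.py <<'E'
import cv2,numpy as np
from bench import r,kin,optics,status
def P(n):
    c=optics.camera_info(n);f=192/np.tan(np.radians(c["fovy"])/2)
    K=np.array([[f,0,c["cx"]],[0,f,c["cy"]],[0,0,1]]);return K@np.c_[cv2.Rodrigues(c["rvec"])[0],c["tvec"]]
def tri(a,b):
    X=cv2.triangulatePoints(P("scene"),P("side"),np.array(a,float),np.array(b,float));return (X[:3]/X[3]).ravel()
E
python3 - <<'E'
from h import *
s=dict(A=((285.9,149.7),(260.8,291.5)),B=((333.5,171),(174.2,271.5)),C=((354.1,149.4),(142.1,336.9)),D=((306.5,128.5),(236.7,363)),
barp=((286.5,108.5),(287.9,332.7)),barm=((276.2,115.6),(296.2,299.4)))
p={k:tri(*v) for k,v in s.items()}
for k in p:print(k,p[k].round(1))
for a,b in("AB","BC","CD","DA",("barp","barm")):
    d=p[b]-p[a];print(a,b,np.linalg.norm(d).round(1),np.degrees(np.arctan2(d[1],d[0])).round(1))
print(sum(p[k] for k in"ABCD")/4)
E
```

```text
A [542.7 203.8 119.9]
B [715.2 188.2 118.6]
C [730.7 322.8 116.1]
D [555.9 339.7 124.2]
barp [482.9 310.1 196.8]
barm [475.7 253.3 198.6]
A B 173.2 -5.2
B C 135.5 83.5
C D 175.8 174.5
D A 136.6 -95.5
barp barm 57.2 -97.2
[636.11979194 263.62541998 119.7027029 ]
```

```bash
cat >> h.py <<'E'
yaw=np.radians(-5.8);c,s=np.cos(yaw),np.sin(yaw)
def W(x,y,z):return np.array([636.1+c*x-s*y,263.6+s*x+c*y,z])
R=np.array([[-c,-s,0],[-s,c,0],[0,0,-1.]])
def look(name,*cams):
    ims=[optics.snapshot(n) for n in cams];cv2.imwrite("pics/"+name,np.hstack(ims)[...,::-1])
E
python3 - <<'E'
from h import *
r.clamp(10)
r.movep(W(-225,1,200),R)
r.servo_line(W(-205,1,176),feed=100)
print(status.read_tool_pos(),status.read_contact_force(),status.read_time())
ims=[optics.snapshot(n) for n in("scene","side","wrist")]
a=cv2.resize(ims[0][50:190,230:380],None,fx=2.6,fy=2.6);b=cv2.resize(ims[1][234:384,190:340],None,fx=2.6,fy=2.6)
cv2.imwrite("pics/d.png",np.hstack([a[:364],b[:364]])[...,::-1]);cv2.imwrite("pics/w.png",ims[2][...,::-1])
E
```

```text
[431.99802826 285.6432444  175.67727279] [ 0.29673999 -0.44445371  0.49062636] 3.2333
```

View pics/d.png

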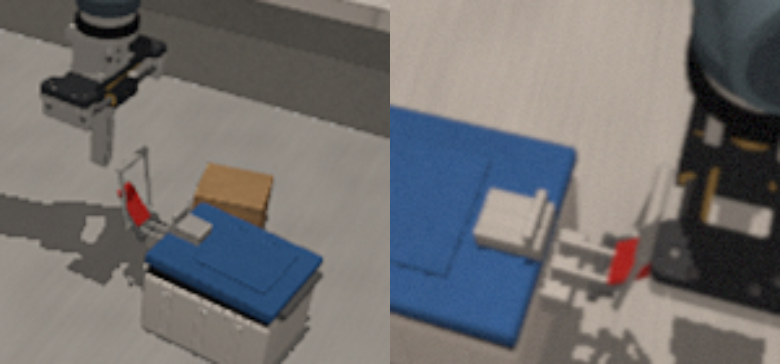

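View pics/w.png

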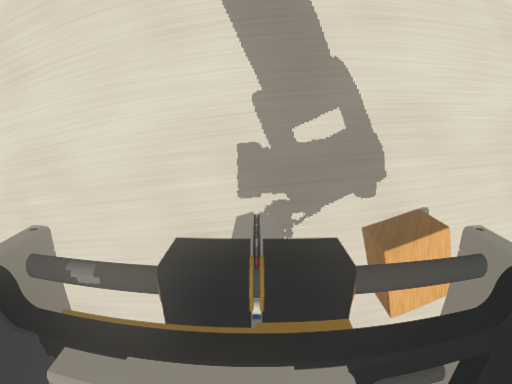

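The closed fingertips (left crop, ~(100,160)) stand behind the still-upright loop (~(118–148,150–190)). The fingers block the wrist view. I'll push level now.

```bash
python3 - <<'E'
from h import *
for x in(-175,-155,-135,-115,-98):
    r.servo_line(W(x,1,176),feed=70);print(x,status.read_contact_force().round(1))
r.wait(.3)
r.servo_line(W(-110,1,190),feed=120)
r.servo_line(W(-190,1,215),feed=200);r.wait(.2)
print(status.read_time())
ims=[optics.snapshot(n) for n in("scene","side")]
a=cv2.resize(ims[0][50:190,230:380],None,fx=2.6,fy=2.6);b=cv2.resize(ims[1][234:384,190:340],None,fx=2.6,fy=2.6)
cv2.imwrite("pics/e.png",np.hstack([a[:364],b[:364]])[...,::-1])
E
```

```text
-175 [ 0.2 -0.3  0.5]
-155 [ 0.2 -0.6 -1.3]
-135 [-0.3 -0.4 -0.4]
-115 [0.4 0.1 0.1]
-98 [0.4 0.4 0.2]
7.0167
```

View pics/e.png

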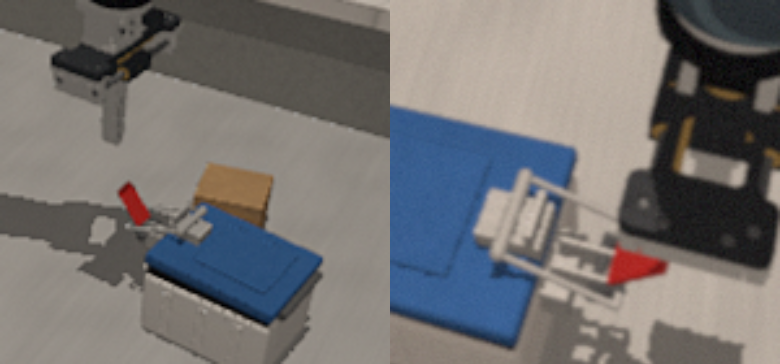

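The bar now lies behind the lip (right crop, (525,180)–(500,250)). Next I'll press the lever.

```bash
python3 - <<'E'
from h import *
r.servo_line(W(-158,0,175),feed=120)
for z in(150,135,120,110,103,98,94,91,89,87,85.5,84):
    r.servo_line(W(-158,0,z),feed=50);f=status.read_contact_force();print(z,f.round(1),status.read_tool_pos()[2].round(1))
    if f[2]>30:break
r.wait(.3)
r.servo_line(W(-165,0,130),feed=100)
r.servo_line(W(-225,0,200),feed=150);r.wait(.5)
print(status.read_time())
ims=[optics.snapshot(n) for n in("scene","side")]
a=cv2.resize(ims[0][50:190,230:380],None,fx=2.6,fy=2.6);b=cv2.resize(ims[1][234:384,190:340],None,fx=2.6,fy=2.6)
cv2.imwrite("pics/f.png",np.hstack([a[:364],b[:364]])[...,::-1])
E
```

```text
150 [0. 1. 0.] 149.9
135 [-0.2  0.4 -0.3] 134.4
120 [0.6 1.3 1.1] 119.6
110 [-0.1  0.9  1.7] 110.0
103 [0.4 1.1 2.2] 103.2
98 [-0.2 -1.2  0.5] 97.6
94 [ 0.2  0.6 -0.5] 93.2
91 [-0.7 -0.3  2.9] 91.4
89 [-3.6 -1.4 12. ] 90.8
87 [-8.6 -4.8 21.9] 90.5
85.5 [-11.5  -6.   28.2] 90.2
84 [-15.   -6.5  35.5] 90.0
13.8167
```

View pics/f.png

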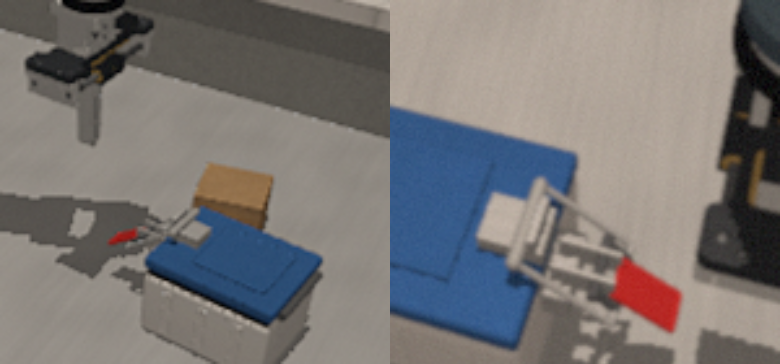

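The push met a firm stop after the load dropped off, which fits a snap-over. I'll check the lever end and bar against the expected clamped geometry.

```bash
python3 - <<'E'
from h import *
out=[]
for n,(y0,x0) in(("scene",(100,250)),("side",(264,210))):
    im=optics.snapshot(n)[y0:y0+100,x0:x0+98,::-1]
    im=cv2.resize(im,None,fx=4,fy=4,interpolation=2)
    for q,col in(((-75,28,140),(0,255,0)),((-75,-28,140),(0,255,0)),((-180,15,65),(255,255,0)),((-180,-15,65),(255,255,0)),((-90,70,121),(0,0,255)),((-90,-70,121),(0,0,255)),((-83,17,150),(255,0,255)),((-83,-17,150),(255,0,255))):
        p=P(n)@np.r_[W(*q),1];p=p[:2]/p[2];cv2.circle(im,(int((p[0]-x0+.5)*4),int((p[1]-y0+.5)*4)),3,col,1)
    out.append(im)
    h=min(o.shape[0] for o in out)
cv2.imwrite("pics/g.png",np.hstack([o[:h] for o in out]))
E
```

```text
(no output)
```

View pics/g.png

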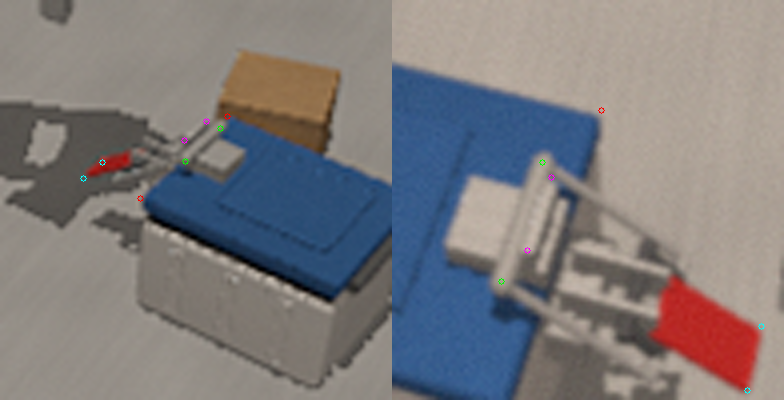

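The bar ends (185,160)/(220,127) and the lever end (83,178) match the closed-position markers in both views.

```bash
python3 -c "
from h import *
print(status.read_contact_force(),r.close_job())"
```

```text
the job is handed in; nothing more can be done
[-0.6409951   0.47867418  0.33773805] None
```

The blue bin's loop is hooked behind its keeper and the red lever snapped fully down and stayed there; I didn't touch the grey bin's latch, and the job was handed in at about 14 s.

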